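# Stack two casts on the lowering stand, the heavier one below

### The job

Two round fish-relief casts lie on the two side shelves of the lowering stand: one is solid and one is hollow, which shows only in how heavy they are. Feel which is the heavier, slide that one flat onto the middle of the round plate, press it straight down until the plate is fully home on its stop, then slide the lighter cast onto it so that both lie centred over the plate. Leave the other things on the table where they are.

Things in the scene. Friction and masses are not known exactly. Their poses are not given: they have to be found in the camera images.
- stand: fixed plywood stand, 170 x 460 mm; origin: centre of its underside, on the table; z up, y along its length through both shelves and the plate. Two level white shelves, tops 75 mm above the table, each 170 mm across (x) and from 79 to 229 mm either side of the plate's axis along y. The round plate sinks between them
- plate_top (a point): centre of the top face of the round aluminium plate, 150 mm in diameter, on the stand's vertical axis; z up. At the start it is 1 mm below the shelf tops. With a cast on it pressed down to the stop, the cast's top is 1.5 mm below the shelf tops
- plate (a joint): how far the plate has sunk, m: 0 at the start, 0.0205 fully down on its stop. A stiff friction column carries it: it stays where it is left, holds a cast without sinking and takes roughly 4 to 12 N of extra push to go down
- cast_grey: dark grey round cast, 130 mm in diameter, 20 mm thick, flat above and below, with a fish in very low relief; too wide to be gripped. Origin: centre of its underside; z up. Starts on the shelf on the stand's +y side. Weighs about 0.75 kg if it is the solid one, about 0.3 kg if hollow
- cast_red: brick-red round cast, the same in size and shape as the grey one; origin: centre of its underside; z up. Starts on the shelf on the stand's -y side. Either cast may be the heavy one; the other is then the light one
- bowl: blue plastic mixing bowl, 120 mm wide, 55 mm high; a bystander, origin under its middle
- jar: closed amber jar, 70 mm wide, 100 mm high; a bystander, origin under its middle
- clay_block: grey-brown block 130 x 90 x 60 mm; a bystander, origin under its middle
- can: closed can, 70 mm wide, 90 mm high; a bystander, origin under its middle
- spatula: spatula lying flat at the back of the table; a bystander, origin under its middle
- brush: brush lying flat at the front left; a bystander, origin under its middle
- mallet: wooden mallet lying flat at the back of the table; a bystander, origin under its middle
There are look-alikes about, which are no part of the job. There is more than one size of the cast_red; the job needs the middle-sized.

How it is judged:
By the outcome, as a careful person would: the job done as asked, in the order asked, and still so for the second after the job is handed in, with the robot touching nothing.
It also fails if it takes over 72 s, if anything falls off the work surface, if the arm or the gripper's body presses on something with over 40 N, if the wrist force passes 120 N, or if a joint passes its speed limit or range.

### The arm

A 6-joint arm with a two-finger parallel gripper is mounted at the origin on the work surface. World frame = base frame: x ahead of the robot, y to its left, z up, the work surface at z = 0. Lengths are in mm, angles in degrees, forces in N, time in s.
With the tool pointing down it reaches from about 400 to 925 mm from the base axis. Payload 3.4 kg.
Tool frame: the origin (TCP) lies at the very end of the fingers, on their centre line; the grasp point (between the pads) lies 19 mm behind it; z points along the fingers, y is the line along which they close (so a half turn about z gives the same grasp; the last joint's range is limited). The gripper opens to 85 mm and grips with 20 to 120 N. Pads are 22 mm wide; open, the fingers measure 114 mm over their backs; the gripper's body (76 mm by 85 mm) begins 54 mm behind the grasp point. The pads swing forward as they close: fully open they stand 13 mm farther back than shut.
Start: joints at [-70.56, 17.578, 86.31, -0, 76.112, -4.211], TCP at [230.653, -526.716, 231.305] pointing down, gripper open.
Joint ranges: [-179.03, 179.03], [-60, 130.46], [8.19, 133.38], [-81.62, 261.62], [5.75, 156.47], [-153.77, 153.77]. Speed limits (degrees/s): [147.25, 147.25, 180, 180, 180, 180].

### API

Orientations are given as [roll, pitch, yaw] about the fixed x, y, z axes, in that order (R = Rz(yaw) Ry(pitch) Rx(roll)).
In Python, from plant import move_to, move_l, movej, grip, sleep, ik, get_state, get_image, camera_model, MotionError, hand_in gives the robot as it stands. Calls block until the motion is done:
- move_to(position, orientation): joint-space move of the TCP to a pose.
- move_l(position, frame=None, vel=150, force_limit=None): straight line of the TCP; frame=None keeps the orientation; vel is the mean speed in mm/s. With force_limit (N) it stops when the force on the tool has changed by that much, and returns True; else False.
- movej(angles): joint-space move.
- grip(opening): opening from 0.0 (shut) to 1.0 (fully open); the grip force is fixed at half the most; returns when the fingers have stopped.
- sleep(seconds).
- ik(position, orientation): joint angles nearest the present ones, or None.
- get_state(): the state.
- get_image(name): name is "scene" or "side" or "wrist"; returns (picture, depth): 384x512x3 uint8, red, green, blue; 384x512 float32, mm along the optical axis (not along the pixel's ray), 0 where there is no reading.
- camera_model(name): a dict with "fov_y" (degrees; the focal length in pixels is half the picture's height over the tangent of half this angle, whatever the lens; pixels are square), "cx", "cy" (the principal point, pixels), "R" (3x3) and "t" (3): a world point X has camera coordinates R X + t. Camera axes: x right, y down, z forward; pixel columns grow to the right and rows downward; lengths in mm; the calibration is good to about 2 mm. The wrist camera is an equidistant fisheye: a pixel r from the principal point sees the ray r / f radians off the axis. A picture is of the moment at which its call begins: read the wrist's pose just before it. camera_model takes no time and is no camera call; for the wrist camera it gives the pose at the moment of the call.
A pose or a line that the arm cannot do raises MotionError and nothing moves.
- hand_in(): hands the job in; it is judged then, once.
The state is a dict: "t": time; "joints": joint angles; "joint_vel": joint speeds; "tau": joint torques, N m; "eef_pos": TCP position; "tool_rot": TCP orientation; "wrist_force": force on the tool from outside, world axes, zero at the start; "torque": the same for the moment, N m; "gripper_width": opening from 0.0 (shut) to 1.0 (fully open); "gripper_force": force on a finger pad.
Only numpy, scipy, OpenCV 4.12 (cv2) and the standard library are available. Lean on these libraries where they do the work, as an engineer would, in place of code of your own. Each camera call takes 0.05 s, during which the arm holds its last target. There are 200 camera calls.

## Working session

There is one attempt and no reset: what is moved stays moved. The work goes in short steps, each a Python script; the robot and the scene stay as the last script left them, time stands still between calls to the robot, and variables do not carry over. Pictures are saved under pics/ and viewed, at most 10 in all, crops included, and the job is handed in when it is done.

```bash
mkdir -p pics; ls
python3 - <<'E'
from plant import *
import cv2,numpy as np
for n in("scene","side"):
    p,d=get_image(n); cv2.imwrite(f"pics/{n}0.png",p[:,:,::-1]); np.savez(f"{n}0.npz",p=p,d=d); print(n,camera_model(n))
s=get_state();print(s["t"],s["wrist_force"],s["tool_rot"],s["eef_pos"])
E
```

```text
pics
scene {'fov_y': 49.837662557274435, 'cx': 253.07357983616134, 'cy': 194.20949483979228, 'R': array([[-0.73997409,  0.6722604 , -0.02245687],
       [ 0.43204628,  0.44944564, -0.78187891],
       [-0.51553309, -0.58827254, -0.62302573]]), 't': array([ 392.66411153, -197.42819225, 1723.82865451])}
side {'fov_y': 51.52398489492519, 'cx': 262.01731829007434, 'cy': 180.33237194168427, 'R': array([[-0.96146409, -0.27435401,  0.01779558],
       [-0.21423083,  0.70705085, -0.67393193],
       [ 0.17231355, -0.65177371, -0.73857909]]), 't': array([ 520.94923843,  141.24471121, 1224.88851028])}
0.1 [0.46305778 0.07809081 0.10649934] [-1.79894414e+02 -7.67310354e-03  2.36513981e+01] [ 230.43379865 -526.10942067  230.48928628]
```

View pics/scene0.png

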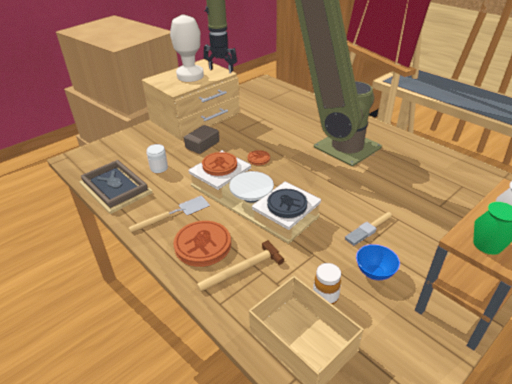

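View pics/side0.png

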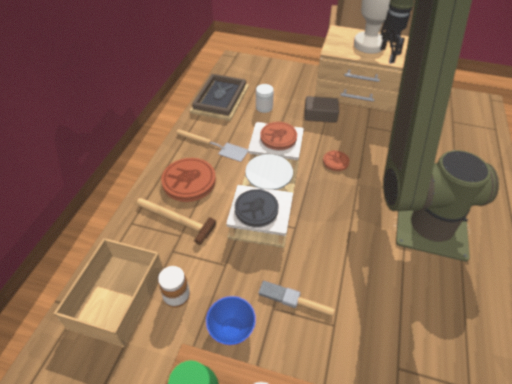

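Scene view: on the stand lie the red cast (219,163), the white plate (251,187) and the dark grey cast (287,203). In the side view they are at (279,135), (270,171) and (257,208). The big red cast at (202,242) and the small one at (258,157) lie on the table and are look-alikes.

```bash
cat > h.py <<'E'
from plant import *
import cv2,numpy as np
def onplane(n,uv,z,cm=None):
    c=cm or camera_model(n);f=192/np.tan(np.radians(c["fov_y"]/2))
    uv=np.asarray(uv,float).reshape(-1,2)
    r=np.c_[(uv[:,0]-c["cx"])/f,(uv[:,1]-c["cy"])/f,np.ones(len(uv))]@c["R"]
    o=-c["R"].T@c["t"]
    return (o+r*((z-o[2])/r[:,2])[:,None])
def pts(n,d):
    c=camera_model(n);f=192/np.tan(np.radians(c["fov_y"]/2))
    v,u=np.mgrid[:384,:512]
    P=np.stack([(u-c["cx"])/f*d,(v-c["cy"])/f*d,d],-1)
    return (P-c["t"])@c["R"]
def masks(p):
    h,s,v=[a.astype(int) for a in cv2.split(cv2.cvtColor(p,cv2.COLOR_RGB2HSV))]
    return dict(red=((h<9)|(h>172))&(s>130)&(v>70),grey=(v<95)&(s<120),white=(s<45)&(v>165))
def blob(m,seed,r=45):
    w=np.zeros(m.shape,np.uint8);cv2.circle(w,seed,r,1,-1)
    k,l,st,ce=cv2.connectedComponentsWithStats((m&(w>0)).astype(np.uint8))
    i=1+np.argmax(st[1:,4]);b=(l==i).astype(np.uint8)
    c=cv2.findContours(b,cv2.RETR_EXTERNAL,cv2.CHAIN_APPROX_NONE)[0]
    return b>0,cv2.convexHull(max(c,key=len))
E
cat > m.py <<'E'
from h import *
seeds=dict(scene=dict(red=(219,163),grey=(287,203),white=(251,187)),side=dict(red=(279,135),grey=(257,208),white=(270,171)))
for n in seeds:
    q=np.load(n+"0.npz");p,d=q["p"],q["d"];P=pts(n,d);M=masks(p)
    for k,s in seeds[n].items():
        b,hull=blob(M[k],s,26 if k=="white" else 30)
        z=74 if k=="white" else 95
        g=b&(d>0)&(abs(P[...,2]-z)<8)
        Q=onplane(n,np.argwhere(b)[:,::-1],z)[:,:2]
        c,r=cv2.minEnclosingCircle(P[g][:,:2].astype(np.float32))
        H=onplane(n,hull,z)[:,:2].astype(np.float32);(c2,r2)=cv2.minEnclosingCircle(H)
        print(n,k,b.sum(),"depth z med",np.round(np.median(P[b&(d>0)][:,2]),1),"cloud mean",P[g].mean(0).round(1),"circ",np.round(c,1),round(r,1),"plane",np.round(c2,1),round(r2,1),"mean",Q.mean(0).round(1))
    g=(M["white"]&(abs(P[...,2]-75)<6)&(P[...,0]>300)&(P[...,0]<900)&(abs(P[...,1])<450))
    l=cv2.connectedComponentsWithStats(g.astype(np.uint8));print([(x[4],x[:4].tolist()) for x in l[2][1:] if x[4]>60])
    # whole stand: all points at 66..105 height near plate
    g=(P[...,2]>66)&(P[...,2]<102)&(d>0)
    k,L,st,ce=cv2.connectedComponentsWithStats(g.astype(np.uint8))
    i=L[seeds[n]["red"][1],seeds[n]["red"][0]]
    print("stand rect",cv2.minAreaRect(P[L==i][:,:2].astype(np.float32)),st[i])
E
python3 m.py
```

```text
scene red 33 depth z med 96.0 cloud mean [ 537.3 -170.6   95.6] circ [ 533.6 -173.7] 28.4 plane [ 533.7 -175.5] 26.1 mean [ 536.7 -171.4]
scene grey 508 depth z med 94.5 cloud mean [527.3 161.3  94.6] circ [520.8 152. ] 64.2 plane [527.  156.3] 69.6 mean [533.6 166.2]
scene white 1389 depth z med 73.6 cloud mean [530.1 -11.2  73.5] circ [523.5  -9. ] 141.3 plane [530.2 -11.3] 142.9 mean [531.2  -9.9]
[(np.int32(2117), [189, 158, 132, 70])]
stand rect ((525.1414184570312, -13.9981689453125), (175.81871032714844, 464.23529052734375), 6.073266506195068) [ 189  151  132   78 3925]
side red 624 depth z med 96.2 cloud mean [ 532.7 -169.8   96.3] circ [ 534.  -171.2] 64.0 plane [ 533.7 -171.7] 62.7 mean [ 533.1 -171.2]
side grey 665 depth z med 95.9 cloud mean [519.1 172.   96. ] circ [516.  153.9] 62.1 plane [518.1 158.8] 64.3 mean [518.5 173.8]
side white 1679 depth z med 74.9 cloud mean [522.7 -17.   74.9] circ [523.1 -17.2] 113.8 plane [523.5 -19.4] 112.3 mean [523.7 -17. ]
[(np.int32(2919), [227, 123, 77, 112])]
stand rect ((523.4472045898438, -14.003814697265625), (170.37701416015625, 464.3436584472656), 5.860482692718506) [ 227  122   77  114 5331]
```

```bash
cat >> h.py <<'E'
C=np.array([524.3,-14.]);YAW=5.97
a=np.radians(YAW);EX=np.array([np.cos(a),np.sin(a)]);EY=np.array([-np.sin(a),np.cos(a)])
def W(x,y,z): return [*(C+x*EX+y*EY),z]
def S(p): q=np.asarray(p)[...,:2]-C; return np.stack([q@EX,q@EY],-1)
def casts(n,zlo=85,zhi=105):
    p,d=get_image(n);P=pts(n,d);s=S(P)
    g=(d>0)&(P[...,2]>zlo)&(P[...,2]<zhi)&(abs(s[...,0])<100)&(abs(s[...,1])<255)
    k,L,st,ce=cv2.connectedComponentsWithStats(g.astype(np.uint8),connectivity=4)
    out=[]
    for i in range(1,k):
        if st[i,4]<150: continue
        q=s[L==i];c,r=cv2.minEnclosingCircle(q.astype(np.float32))
        out.append((n,int(st[i,4]),"circle",np.round(c,1),round(r,1),"mid",((np.percentile(q,1,0)+np.percentile(q,99,0))/2).round(1),"mean",q.mean(0).round(1),"z",round(float(np.median(P[L==i][:,2])),1),"rgb",p[L==i].mean(0).round()))
    return p,out
E
python3 - <<'E'
from h import *
for n in("scene","side"):
    for o in casts(n)[1]: print(*o)
F=[]
for i in range(10): sleep(.02);F.append(get_state()["wrist_force"])
print(np.mean(F,0),np.std(F,0),get_state()["gripper_width"])
for yw in(YAW+90,YAW-90):
    for y in(-240,-95,0,240): print(yw,y,np.round(ik(W(0,y,90),[180,0,yw]),0))
E
```

```text
scene 624 circle [  -7.3 -157.8] 70.2 mid [  -5.1 -157.8] mean [  -1.5 -154.5] z 94.7 rgb [188. 104.  66.]
scene 894 circle [ 11.4 164.5] 67.3 mid [ 12.  165.5] mean [ 16.  167.9] z 94.8 rgb [77. 83. 92.]
side 794 circle [  -8.5 -160. ] 66.6 mid [  -8.3 -158. ] mean [  -8.5 -154.1] z 96.0 rgb [183. 113.  89.]
side 1293 circle [  9.2 164.1] 65.7 mid [  9.1 165.2] mean [  8.6 168.1] z 96.1 rgb [94. 94. 97.]
[ 0.21372112  0.18840331 -0.0677541 ] [0.52125016 0.57107463 0.50985554] 1.0025333733720923
95.97 -240 [-29.  27.  93.   0.  60. -35.]
95.97 -95 [-16.  24. 100.   0.  56. -22.]
95.97 0 [ -6.  22. 103.  -0.  55. -12.]
95.97 240 [ 20.  24. 100.  -0.  56.  14.]
-84.03 -240 [-29.  27.  93.  -0.  60. 145.]AttributeError: 'NoneType' object has no attribute 'rint'

The above exception was the direct cause of the following exception:

Traceback (most recent call last):
TypeError: loop of ufunc does not support argument 0 of type NoneType which has no callable rint method
```

Run:
```python
from h import *
O=[180,0,YAW+90]
move_to(W(-8,-91,150),O)
move_l(W(-8,-91,95))
s=get_state();print(s["eef_pos"],s["wrist_force"],s["t"])
r=move_l(W(-8,-91,58),vel=25,force_limit=4)
s=get_state();print(r,s["eef_pos"],s["wrist_force"],s["t"])
move_l(W(-8,-91,135))
print(get_state()["t"])
```

```text
[ 525.87447502 -105.99243111   95.04269375] [-0.77282987  1.07420002  0.25710589] 2.7667
True [ 525.68451523 -105.30613511   61.87663751] [-0.77403343 -0.34757823  5.3188073 ] 3.9667
4.6083
```

```bash
cat >> h.py <<'E'
O=[180,0,YAW+90]
ZP=68
def force(n=40):
    F=[]
    for _ in range(n): sleep(.01);F.append(get_state()["wrist_force"])
    F=np.array(F)[:,:2]; return np.array([np.mean(F@EX),np.mean(F@EY)]).round(2)
def feel(x,y0):
    sg=np.sign(y0)
    move_l(W(x,y0+sg*82,130),vel=300);move_l(W(x,y0+sg*82,ZP),vel=150)
    b=force();print("base",b)
    move_l(W(x,y0+sg*55,ZP),vel=60)
    for k in(51,47,43):
        move_l(W(x,y0+sg*k,ZP),vel=25);print(k,force()-b,"z",get_state()["t"])
E
python3 - <<'E'
from h import *
feel(-8,-158.5)
for o in casts("side")[1]: print(*o)
E
```

```text
base [0.01 0.03]
51 [ 0.27 -3.1 ] z 7.4
47 [ 0.47 -2.8 ] z 8.0417
43 [ 0.38 -2.95] z 8.6833
side 853 circle [  -5.5 -149.6] 74.2 mid [  -9.3 -141.5] mean [  -9.4 -137.7] z 96.0 rgb [155.  98.  79.]
side 1301 circle [  9.2 163.6] 65.9 mid [  8.7 165.3] mean [  8.6 168.3] z 96.1 rgb [79. 77. 78.]
```

Run:
```python
from h import *
move_l(W(-8,-225,ZP));move_l(W(-8,-225,130))
move_l(W(10,165,130),vel=300)
feel(10,165)
for o in casts("side")[1]: print(*o)
```

```text
base [ 0.1  -0.06]
51 [0.06 0.52] z 13.625
47 [0.11 0.66] z 14.2667
43 [-0.05  0.52] z 14.9083
side 247 circle [ -28. -122.] 56.4 mid [ -32.3 -117.3] mean [ -38.1 -107.8] z 95.6 rgb [180. 112.  89.]
side 272 circle [ 17.8 207. ] 48.0 mid [ 16.9 201.2] mean [ 15.8 201.1] z 95.7 rgb [83. 83. 85.]
```

Run:
```python
from h import *
move_l(W(10,240,ZP));move_l(W(10,240,130))
move_l(W(-8,-100,130),vel=300);move_l(W(-8,-238,130),vel=300)
for n in("scene","side"):
    for o in casts(n)[1]: print(*o)
print(get_state()["t"])
```

```text
scene 636 circle [ -10.6 -136.2] 69.6 mid [  -6.2 -138.6] mean [  -2.4 -135.7] z 94.8 rgb [173.  95.  61.]
scene 882 circle [ 12.8 147.7] 67.9 mid [ 12.5 150.7] mean [ 15.7 153.3] z 94.7 rgb [66. 71. 79.]
side 828 circle [ -10.4 -141.7] 68.5 mid [  -9.4 -139.4] mean [  -9.6 -135.5] z 96.0 rgb [164. 102.  82.]
side 1261 circle [  9. 148.] 66.5 mid [  9.4 150.6] mean [  9.2 153.8] z 96.2 rgb [81. 79. 80.]
17.8833
```

Run:
```python
from h import *
move_l(W(-9,-225,ZP));move_l(W(-9,-203,ZP),vel=100)
print(move_l(W(0,-61,ZP),vel=60))
print(force(15))
move_l(W(0,-80,ZP));move_l(W(0,-80,130));move_l(W(0,-225,190),vel=300)
for n in("scene","side"):
    p,o=casts(n)
    for q in o: print(*q)
    cv2.imwrite(f"pics/{n}1.png",p[:,:,::-1])
print(get_state()["t"])
```

```text
False
[-0.41 -2.79]
scene 726 circle [-1.3  0.7] 68.3 mid [0.9 1.8] mean [4.4 3.3] z 93.7 rgb [159.  86.  55.]
scene 880 circle [ 11.3 148.9] 66.6 mid [ 13.  150.4] mean [ 15.9 153.3] z 94.9 rgb [67. 72. 80.]
side 987 circle [-0.7 -0.9] 66.4 mid [-1.5  0.5] mean [-1.6  3.9] z 95.2 rgb [144.  92.  75.]
side 1276 circle [  8.9 148.7] 66.1 mid [  9.5 150.3] mean [  9.  154.1] z 96.1 rgb [81. 78. 79.]
23.0917
```

View pics/side1.png

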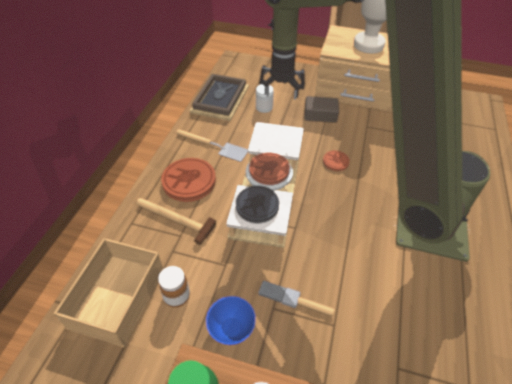

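The side view shows the red cast centred on the plate at (269,169), with the grey still on its shelf at (257,205). Next is the press.

Run:
```python
from h import *
move_l(W(0,0,150),vel=300);grip(0.0)
move_l(W(0,0,102))
r=move_l(W(0,0,80),vel=25);s=get_state();print(r,s["eef_pos"],s["wrist_force"])
r=move_l(W(0,0,66),vel=12,force_limit=30);s=get_state();print(r,s["eef_pos"],s["wrist_force"],s["t"])
sleep(.2);s=get_state();print(s["eef_pos"],s["wrist_force"])
move_l(W(0,0,120));move_l(W(0,160,190),vel=300)
for n in("scene","side"):
    p,o=casts(n,69,105);
    P=None
    p,d=get_image(n);P=pts(n,d);s=S(P);g=(np.hypot(s[...,0],s[...,1])<50)&(d>0)&(P[...,2]<110)
    q=s[g];print(n,"top z",np.median(P[g][:,2]));
    g2=(abs(s[...,0])<60)&(abs(s[...,1]+150)<60)&(P[...,2]<110)&(d>0);print("shelf z",np.median(P[g2][:,2]))
    m=masks(p)["red"]&(np.hypot(s[...,0],s[...,1])<85);q=s[m&(P[...,2]>69)]
    print(((np.percentile(q,1,0)+np.percentile(q,99,0))/2).round(1),cv2.minEnclosingCircle(q.astype(np.float32)))
print(get_state()["t"])
```

```text
False [524.93988015 -14.04248001  80.46992337] [0.13857201 0.60789151 5.88510095]
True [524.93157381 -14.04099608  73.49937365] [-0.87678905  0.95421013  6.03872418] 27.0417
[524.90047431 -14.06638753  73.48711192] [-1.21808168 -0.67810094  4.73438644]
scene top z 73.5155607686137
shelf z 74.49002337818237
[-0.  20.7] ((-3.034947633743286, 28.348722457885742), 52.857669830322266)
side top z 74.79332141785778
shelf z 75.55885660243335
[-2.3 19.4] ((-1.5418646335601807, 4.524052619934082), 61.850730895996094)
28.6333
```

Run:
```python
from h import *
move_l(W(10,238,130),vel=300);grip(1.0)
move_l(W(10,238,ZP))
move_l(W(10,213,ZP),vel=100)
print(move_l(W(0,60.5,ZP),vel=50))
print(force(15))
move_l(W(0,80,ZP));move_l(W(0,80,130));move_l(W(0,225,190),vel=300)
for n in("scene","side"):
    p,o=casts(n)
    for q in o: print(*q)
    cv2.imwrite(f"pics/{n}2.png",p[:,:,::-1])
print(get_state()["t"])
```

```text
False
[0.22 1.41]
scene 724 circle [-1.2  1.9] 69.2 mid [3.4 4.3] mean [5.7 7.3] z 93.3 rgb [76. 82. 91.]
side 236 circle [-33.4 -17.5] 50.1 mid [-35.7 -19.3] mean [-34.  -16.7] z 94.7 rgb [ 99.  98. 101.]
35.825
```

View pics/scene2.png

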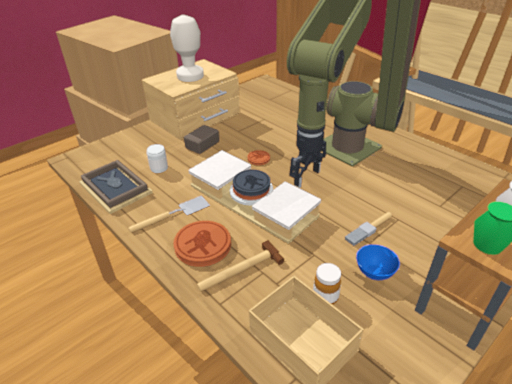

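The grey cast is on top at (251,183). A sliver of something reddish shows near (237,193), so I'll move the arm clear and look closer.

Run:
```python
from h import *
move_l(W(0,-225,190),vel=300)
im=[]
for n,(u,v) in dict(scene=(251,187),side=(270,171)).items():
    p,o=casts(n)
    for q in o: print(*q)
    im.append(cv2.resize(p[v-35:v+35,u-45:u+45,::-1],None,fx=4.4,fy=4.4,interpolation=cv2.INTER_CUBIC))
cv2.imwrite("pics/crop3.png",np.hstack(im))
print(get_state()["t"])
```

```text
scene 726 circle [1.9 4. ] 66.0 mid [2.9 4.9] mean [5.8 7.1] z 93.2 rgb [60. 65. 72.]
side 1001 circle [-0.9  1.7] 66.5 mid [-0.3  3.6] mean [-0.7  7.1] z 94.6 rgb [82. 79. 79.]
37.575
```

View pics/crop3.png

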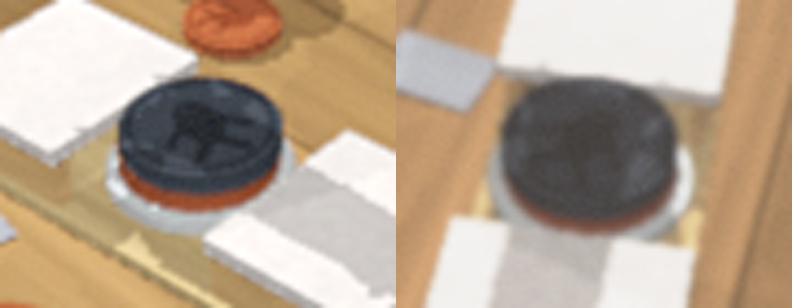

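Run:
```python
from h import *
move_l(W(-0.5,80,190),vel=300);move_l(W(-0.5,80,ZP));move_l(W(-0.5,58.2,ZP),vel=40)
move_l(W(-0.5,80,ZP));move_l(W(0,80,190));move_l(W(0,-225,190),vel=300)
im=[]
for n,(u,v) in dict(scene=(251,187),side=(270,171)).items():
    p,o=casts(n)
    for q in o: print(*q)
    im.append(cv2.resize(p[v-35:v+35,u-45:u+45,::-1],None,fx=4.4,fy=4.4,interpolation=cv2.INTER_CUBIC))
    # red rim & plate relative: pixel extents
    M=masks(p);r,h=blob(M["red"],(u,v),26);ys,xs=np.where(r);print("red px",xs.min(),xs.max(),ys.min(),ys.max())
cv2.imwrite("pics/crop4.png",np.hstack(im))
print(get_state()["t"])
```

```text
scene 726 circle [-0.1 -1.4] 68.5 mid [2.4 1.2] mean [5.1 3.8] z 93.3 rgb [61. 66. 73.]
red px 235 241 192 195
side 990 circle [-1.4 -0.4] 67.2 mid [-0.3  0.9] mean [-1.   4.4] z 94.6 rgb [82. 79. 79.]Traceback (most recent call last):
  File "<stdin>", line 10, in <module>
  File "h.py", line 20, in blob
    i=1+np.argmax(st[1:,4]);b=(l==i).astype(np.uint8)
        ~~~~~~~~~^^^^^^^^^^
    return _wrapfunc(a, 'argmax', axis=axis, out=out, **kwds)
    return bound(*args, **kwds)
ValueError: attempt to get argmax of an empty sequence
```

Run:
```python
from h import *
im=[]
for n,(u,v) in dict(scene=(251,187),side=(270,171)).items():
    p,_=get_image(n);im.append(cv2.resize(p[v-35:v+35,u-45:u+45,::-1],None,fx=4.4,fy=4.4,interpolation=cv2.INTER_CUBIC))
cv2.imwrite("pics/crop4.png",np.hstack(im));print(get_state()["t"])
```

```text
43.025
```

View pics/crop4.png

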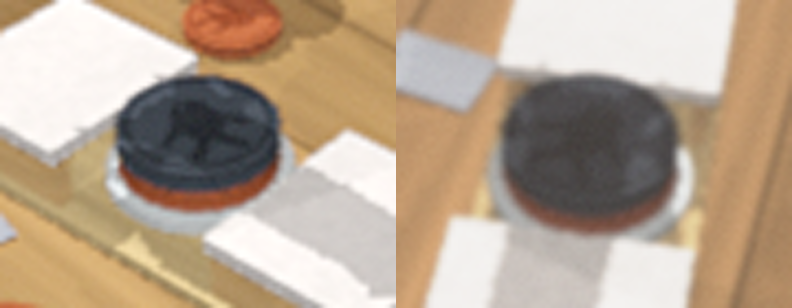

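The crop shows the grey cast squarely stacked on the red one, both inside the plate's rim, with the arm clear.

```bash
python3 -c "
from plant import *
print(hand_in())"
```

```text
the job is handed in; nothing more can be done
None
```

I handed the job in at about 43 s: the red cast felt heavier (about 3 N to slide against 0.5 N), so it is pressed down to the stop, with the grey one on top and both about 1 mm off centre by the cameras (red last measured before pressing).

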